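# Widen the pin stand and lay the rolling pin in its saddles

## Robot

A 6-joint arm with a two-finger parallel gripper is mounted at the origin on a cart in front of the work surface, level with it; the furniture and walls round the work are solid. World frame = base frame: x ahead of the robot, y to its left, z up, the work surface at z = 0. Lengths are in m, angles in degrees, forces in N, time in s.
With the tool pointing down it reaches from about 0.25 to 0.725 m from the base axis. Payload 4 kg.
Tool frame: the origin (TCP) lies midway between the tips of the shut fingers; the grasp point (between the pads) lies 19 mm behind it; z points along the fingers, y is the line along which they close (so a half turn about z gives the same grasp; the last joint's range is limited). The gripper opens to 85 mm and grips with 20 to 120 N. Pads are 22 mm wide; open, the fingers measure 114 mm over their backs; the gripper's body (76 mm by 85 mm) begins 54 mm behind the grasp point. The pads swing forward as they close: fully open they stand 13 mm farther back than shut.
Start: joints at [-65.145, 13.785, 0.286, 76.501, 0, 90], TCP at [0.21, -0.454, 0.192] pointing down, gripper open.
Joint ranges: [-155.79, 155.79], [-60.16, 107.12], [-62.33, 73.08], [-114, 123.19], [-81.49, 82.49], [-180, 180]. Speed limits (degrees/s): [159.86, 159.86, 180, 180, 180, 180].

## Interface

Orientations are given as [roll, pitch, yaw] about the fixed x, y, z axes, in that order (R = Rz(yaw) Ry(pitch) Rx(roll)).
In Python, from station import ctrl, eyes, order gives the robot as it stands. Calls block until the motion is done:
- ctrl.move_ptp(position, orientation): joint-space move of the TCP to a pose.
- ctrl.move_linear(position, ori=None, rate=0.15, contact_N=None): straight line of the TCP; ori=None keeps the orientation; rate is the mean speed in m/s. With contact_N (N) it stops when the force on the tool has changed by that much, and returns True; else False.
- ctrl.movej(angles): joint-space move.
- ctrl.open_jaws() and ctrl.close_gripper(): open the fingers fully, or close them until they stop; the grip force is fixed at half the most.
- ctrl.dwell(seconds).
- ctrl.solve_ik(position, orientation): joint angles nearest the present ones, or None.
- eyes.camera(name): name is "side" or "top" or "wrist"; returns a dict with "color" (480x640x3 uint8, red, green, blue), "fx", "fy", "cx", "cy" (pixels), "position" and "rotation" of the camera in the world. Camera axes: x right, y down, z forward; pixel columns grow to the right and rows downward; lengths in m; the calibration is good to about 2 mm. The wrist camera is an equidistant fisheye: a pixel r from the principal point sees the ray r / f radians off the axis. A picture is of the moment at which its call begins. There is no depth.
A pose or a line that the arm cannot do raises ctrl.Unreachable and nothing moves.
- order.job_done(): hands the job in; it is judged then, once.
Readings, each from a call of its own:
- ctrl.get_clock(): time.
- ctrl.get_joint_positions(): joint angles.
- ctrl.get_dq(): joint speeds.
- ctrl.get_effort(): joint torques, N m.
- ctrl.get_position(): TCP position.
- ctrl.get_ee_rot(): TCP orientation.
- ctrl.get_contact_force(): force on the tool from outside, world axes, zero at the start.
- ctrl.get_ft_torque(): the same for the moment, N m.
- ctrl.get_grip_width(): finger opening in m.
- ctrl.get_gripper_force(): force on a finger pad.
Only numpy, scipy, OpenCV 4.12 (cv2) and the standard library are available. Lean on these libraries where they do the work, as an engineer would, in place of code of your own. Each camera call takes 0.05 s, during which the arm holds its last target. There are 200 camera calls.

## Task

Put the rolling pin away on its level two-saddle stand: pull the steel lock bolt out by its knob, slide the freed saddle fully out to its stop, then take the rolling pin off the sloping drip stand and lay it down gently, without dropping it, so that a handle rests in each saddle, the thick barrel is between them and the pin is level. Leave the tea box, dish-soap bottle and the spice jar that stand on the worktop where they are.

Things in the scene. Friction and masses are not known exactly. Their poses are not given: they have to be found in the camera images.
- pin_mid (a point): Centre (and centre of mass) of the loose wooden rolling pin, 0.24 to 0.39 kg, 260 mm overall. x runs along the pin; it is round and symmetrical: either x direction and any roll are the same. Barrel 150 mm long, 40 mm diameter; at each end a handle 55 mm long, 22 mm diameter. Starts sloping 30 degrees in the drip stand's two forks, centre 108 mm up; grip it round the barrel's middle.
- pin: The same rolling pin as pin_mid; same origin and axes.
- drip_stand: Fixed wooden drip stand, foot 210 x 80 mm, origin under the foot's centre on the worktop. x points towards its high end; a 44 mm wide plank with two Y forks rises 30 degrees that way. It holds the pin by the handles, 20 mm free between barrel and plank; the pin's centre starts 26 mm to the -x side. It may stand left or right.
- stand: Fixed wooden pin stand: rail 250 mm (x) by 70 mm (y), 16 mm thick; origin under the rail's centre on the worktop, z up. Two Y-shaped saddles, 14 mm thick in x, 56 mm wide in y, 91 mm tall, with 90 degree V notches open upward, mouth 42 mm wide: one fixed at x = -96 mm, one sliding, at x = +26 mm stowed, +96 mm fully out. The lock juts out to -y. It may stand left or right.
- seat_mid (a point): Where the pin's centre belongs: on the stand, x = 0, y = 0, 85 mm above the worktop (the axis height of a 22 mm handle seated in the Vs, whose bottoms are at 69 mm); axes as the stand's, the seated pin lies along x. With the saddle fully out 178 mm is free between the saddles for the 150 mm barrel.
- saddle (a joint): Travel of the sliding saddle, m: 0 stowed, 0.070 fully out at the stop, moving along the stand's +x. It stays where left; about 2 N of friction. The bolt blocks it about 1 mm after 0 until the bolt is drawn at least 14 mm.
- saddle_post (a point): Point in the middle of the sliding saddle's post, 60 mm above the worktop, axes as the stand's; moves with the saddle. The post can be pinched across its 14 mm thickness (along the stand's x) from above with the fingertips either side of it, or pushed. Its foot, 40 x 44 mm, tops at 29 mm above the worktop.
- bolt (a joint): Travel of the lock bolt, m: 0 locked, 0.026 fully drawn at its end stop, moving along the stand's -y (away from the rail). It stays where left; about 1.5 N of friction.
- bolt_knob (a point): Middle of the bolt's upright steel knob, 48 mm above the worktop, axes as the stand's; the knob is a 14 mm diameter post from 26 to 62 mm above the worktop with a head 18 mm across and 6 mm thick on top. Moves with the bolt. Bare housing 14 mm high lies below.
- tea_mid (a point): Centre of the loose cardboard tea box, 60 x 76 x 102 mm, standing at the back. Bystander.
- soap_mid (a point): Centre of the loose white dish-soap bottle, 48 x 63 mm, 209 mm tall with its cap, standing at the back. Bystander.
- spice_mid (a point): Centre of the loose spice jar, 46 mm diameter, 97 mm tall, standing at the front between the two stands. Bystander.

How it is judged (in metres and radians):
On the way, in this order (a step that is already met when the one before it is completed fails the run):
1. the lock bolt is drawn (at least 18 mm) while the saddle is still stowed (value of joint bolt above 0.018 m and value of joint saddle below 0.02 m), for 0.1 s.
2. the sliding saddle is out to within 6 mm of its stop (value of joint saddle above 0.064 m), for 0.2 s.
At the end, for the whole second after the job is handed in: The saddle is within 8 mm of its outer stop and the pin lies at rest and released with both handles in the V saddles: centre within 22 mm of the stand's middle along it and 6 mm across it, axis 80 to 89 mm above the worktop, and aligned with the stand and level within 0.05 rad (value of joint saddle above 0.062 m and x of pin_mid in the frame of stand between -0.022 and 0.022 m and y of pin_mid in the frame of stand between -0.006 and 0.006 m and z of pin_mid in the frame of stand between 0.08 and 0.089 m and angle between the x axis of pin_mid and the x axis of stand, either way round below 0.05 rad and linear speed of pin below 0.02 m/s and angular speed of pin below 0.2 rad/s and contact force between the fingers and pin below 0.1 N); the robot touches nothing.
It fails at once if the pin is dropped or thrown (faster than 0.6 m/s with no finger on it) (linear speed of pin above 0.6 m/s and contact force between the fingers and pin below 0.1 N).
It fails at once if the tea box is shifted more than 30 mm or knocked over (distance of tea_mid from where it was at the start of the episode above 0.03 m or angle between tea_mid's own z axis and vertical above 0.5 rad).
It fails at once if the dish-soap bottle is shifted more than 30 mm or knocked over (distance of soap_mid from where it was at the start of the episode above 0.03 m or angle between soap_mid's own z axis and vertical above 0.5 rad).
It fails at once if the spice jar is shifted more than 30 mm or knocked over (distance of spice_mid from where it was at the start of the episode above 0.03 m or angle between spice_mid's own z axis and vertical above 0.5 rad).
It also fails if it takes over 58 s, if anything falls off the work surface, if the arm or the gripper's body presses on something with over 40 N, if the wrist force passes 120 N, or if a joint passes its speed limit or range.

## Working session

There is one attempt and no reset: what is moved stays moved. The work goes in short steps, each a Python script; the robot and the scene stay as the last script left them, time stands still between calls to the robot, and variables do not carry over. Pictures are saved under pics/ and viewed, at most 10 in all, crops included, and the job is handed in when it is done.

```bash
mkdir -p pics
cat > h.py <<'E'
import numpy as np, cv2
from station import ctrl, eyes, order
def snap(n,f):
    c=eyes.camera(n); cv2.imwrite(f'pics/{f}.png',c['color'][...,::-1]); 
    np.savez(f'pics/{f}.npz',**{k:np.array(v) for k,v in c.items()}); return c
def onz(f,uv,z):
    c=np.load(f'pics/{f}.npz'); R=c['rotation'];p=c['position']
    out=[]
    for u,v in uv:
        d=R@np.array([(u-c['cx'])/c['fx'],(v-c['cy'])/c['fy'],1]); out.append(p+d*(z-p[2])/d[2])
    return np.array(out)
E
python3 - <<'E'
from h import *
for n in('top','side'):
    c=snap(n,n+'1'); print(n,c['position'],c['rotation'],c['fx'],c['cx'],c['cy'])
print(ctrl.get_clock(),ctrl.get_ee_rot(),ctrl.get_position())
E
```

```text
top [0.34461303 0.03588964 1.19276413] [-167.89167155    0.1841106   -95.78344018] 547.5708408816427 327.9292042423465 237.8299068314151
side [0.27484277 0.63166087 0.6125198 ] [-126.41548429    0.32586583 -151.61026571] 433.56335119251685 316.5372145885478 239.93793916384985
0.1 [-1.79893071e+02  1.71975770e-04  2.48522005e+01] [ 0.2098755  -0.45312628  0.19130778]
```

View pics/top1.png

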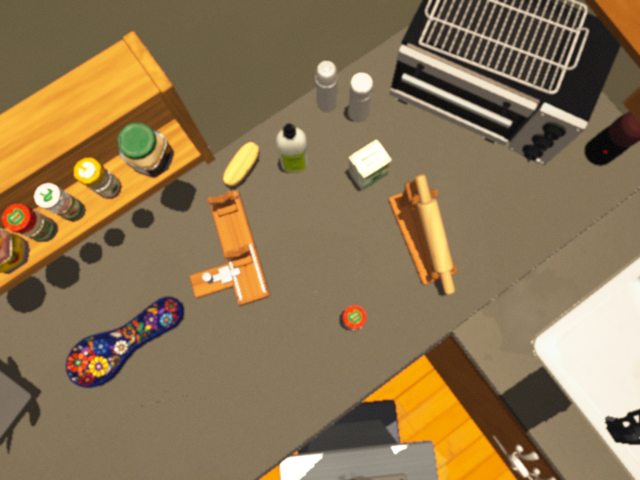

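View pics/side1.png

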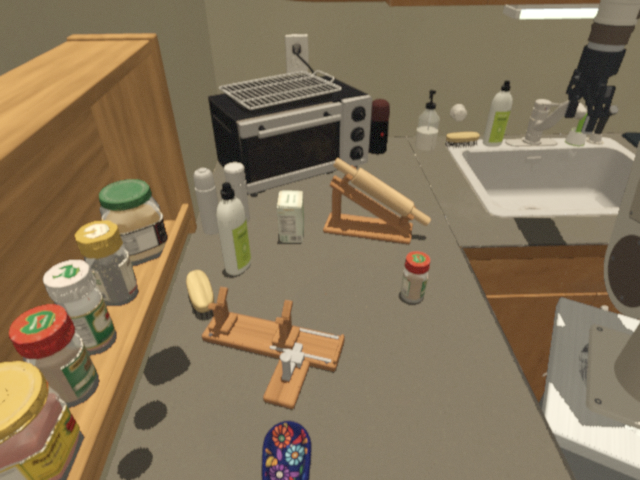

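The top view shows the pin stand at left (rail about (228,195)–(255,300), lock knob near (208,277)). The drip stand with the pin is at right, the pin running (421,180)–(448,290) with its high end away from the robot. The spice jar is at (354,318). I'll enlarge both stands.

```bash
cat >> h.py <<'E'
from scipy.spatial.transform import Rotation as Ro
def cam(f):
    c=np.load(f'pics/{f}.npz'); return c, Ro.from_euler('xyz',c['rotation'],degrees=True).as_matrix()
def onz(f,uv,z):
    c,R=cam(f); p=c['position']
    out=[]
    for (u,v),zz in zip(uv,np.broadcast_to(z,len(uv))):
        d=R@np.array([(u-c['cx'])/c['fx'],(v-c['cy'])/c['fy'],1]); out.append(p+d*(zz-p[2])/d[2])
    return np.array(out)
def proj(f,P):
    c,R=cam(f); q=(np.atleast_2d(P)-c['position'])@R; return np.c_[c['fx']*q[:,0]/q[:,2]+c['cx'],c['fy']*q[:,1]/q[:,2]+c['cy']]
E
python3 - <<'E'
import cv2,numpy as np
i=cv2.imread('pics/top1.png'); a=i[180:315,180:280]; b=i[165:300,375:475]
m=np.hstack([cv2.resize(x,None,fx=4,fy=4,interpolation=cv2.INTER_CUBIC) for x in(a,b)])
cv2.imwrite('pics/crop1.png',m)
E
```

```text
(no output)
```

View pics/crop1.png

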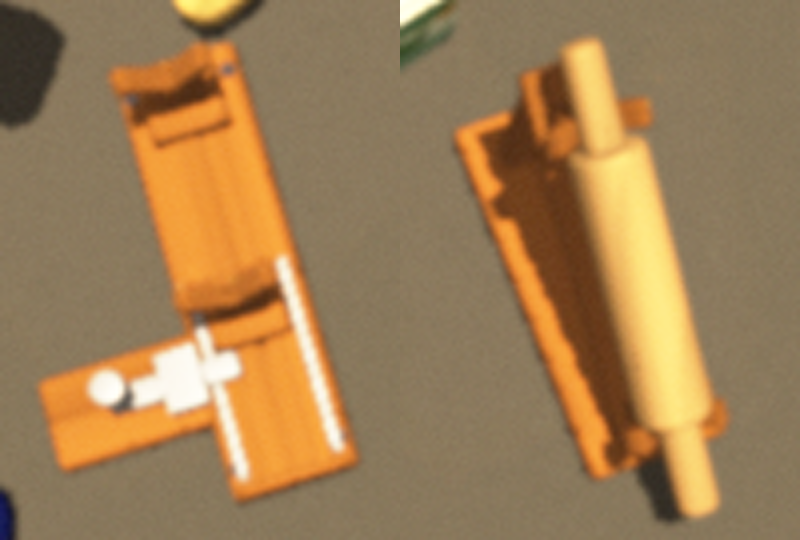

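Run:
```python
from h import *
A=lambda u,v:(180+u/4,180+v/4)
B=lambda u,v:(375+(u-400)/4,165+v/4)
r=onz('top1',[A(240,500),A(357,460),A(238,42)],.016); print(r)
print('W',np.linalg.norm(r[0]-r[1]),'L',np.linalg.norm(r[1]-r[2]))
d=r[1]-r[2]; d/=np.linalg.norm(d); w=(r[0]-r[1]);w/=np.linalg.norm(w); print('yaw',np.degrees(np.arctan2(d[1],d[0])), np.degrees(np.arctan2(w[1],w[0]))+90)
ex=d;ey=np.array([-d[1],d[0],0])
c=(r[1]+r[2])/2-ey*.035; c2=(r[0]+r[1])/2-ex*.125; print('centre',c,c2)
k=onz('top1',[A(107,388)],.068)[0]; print('knob',k,[(k-c)@ex,(k-c)@ey])
s=onz('top1',[A(176,300),A(282,262)],.091); print('saddletop',s,[((q-c)@ex,(q-c)@ey) for q in s])
s=onz('top1',[A(112,75),A(218,50)],.091); print('fixed',[((q-c)@ex,(q-c)@ey) for q in s])
p=onz('top1',[B(582,42),B(700,512)],[.178,.043]); print('pin',p,p.mean(0),np.linalg.norm(p[0]-p[1]),np.degrees(np.arctan2(*(p[0]-p[1])[[1,0]])))
sh=onz('top1',[B(607,150),B(675,425)],[.108+.0375+.01,.108-.0375+.01]); print('shoulders',sh,sh.mean(0),np.linalg.norm((sh[0]-sh[1])[:2]))
f=onz('top1',[B(458,132),B(598,478)],.016); print('foot',f,np.linalg.norm(f[0]-f[1]),np.degrees(np.arctan2(*(f[0]-f[1])[[1,0]])))
print('spice',onz('top1',[(354,318)],.097))
# draw check on side
im=cv2.imread('pics/side1.png')
T=lambda x,y,z:c*[1,1,0]+ex*x+ey*y+[0,0,z]
for P in [T(x,y,.016) for x in(-.125,.125) for y in(-.035,.035)]+[k,T(.026,0,.06),T(.026,-.028,.091),T(.026,.028,.091),*p]:
    u,v=proj('side1',P)[0]; cv2.circle(im,(int(u*4),int(v*4))if 0 else (int(round(u)),int(round(v))),1,(255,0,255),-1)
cv2.imwrite('pics/side1c.png',cv2.resize(im[150:430,190:440],None,fx=2.1,fy=2.1,interpolation=cv2.INTER_CUBIC))
```

```text
[[0.46882863 0.21648133 0.016     ]
 [0.48386342 0.15242591 0.016     ]
 [0.72418208 0.20040515 0.016     ]]
W 0.065796212775136 L 0.24506134753746048
yaw -168.70943839684648 193.2090937003174
centre [0.59717029 0.21073817 0.016     ] [0.59892689 0.20892669 0.016     ]
knob [0.52797812 0.27314619 0.068     ] [np.float64(0.05563456078383949), np.float64(-0.07474699769981048)]
saddletop [[0.56596417 0.23069452 0.091     ]
 [0.58023765 0.1753338  0.091     ]] [(np.float64(0.026695038549711163), np.float64(-0.025679809651143925)), (np.float64(0.023536571267167922), np.float64(0.031404041493078995))]
fixed [(np.float64(-0.09880261584586791), np.float64(-0.027142044775275116)), (np.float64(-0.0956234429614068), np.float64(0.02938280537243784))]
pin [[ 0.66645055 -0.17409765  0.178     ]
 [ 0.44645487 -0.22844675  0.043     ]] [ 0.55645271 -0.2012722   0.1105    ] 0.2637743801743771 13.876847183330558
shoulders [[ 0.61724505 -0.18339458  0.1555    ]
 [ 0.48861023 -0.21366303  0.0805    ]] [ 0.55292764 -0.19852881  0.118     ] 0.13214801322791808
foot [[ 0.67268264 -0.13166642  0.016     ]
 [ 0.4725825  -0.18266782  0.016     ]] 0.2064974727090396 14.299062442347676
spice [[ 0.41175005 -0.01936188  0.097     ]]
```

View pics/side1c.png

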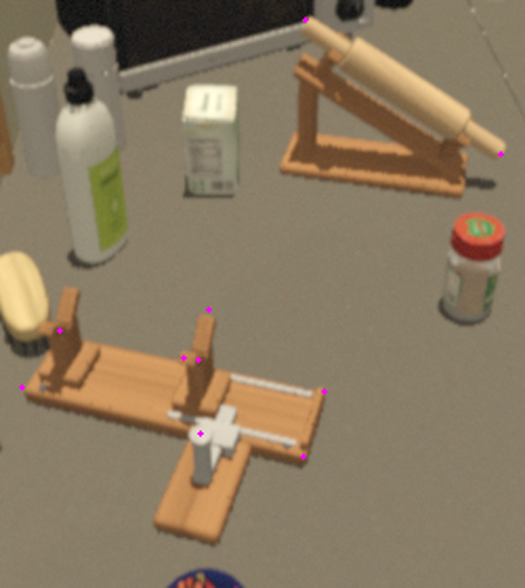

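The overlay agrees with the side view to about 3 px. Stand yaw is about −168°, centre about (0.598, 0.210), and the measured sizes match the given ones within a few mm. Next I move above the knob and check with the wrist camera.

```bash
cat >> h.py <<'E'
th=np.radians(-168.0); C=np.array([.598,.210,0])
EX=np.array([np.cos(th),np.sin(th),0]); EY=np.array([-EX[1],EX[0],0])
S=lambda x,y,z: C+EX*x+EY*y+[0,0,z]
YS=102.
def wproj(f,P):
    c,R=cam(f); q=(np.atleast_2d(P)-c['position'])@R; r=np.hypot(q[:,0],q[:,1]); t=np.arctan2(r,q[:,2])
    return np.c_[c['fx']*t*q[:,0]/r+c['cx'],c['fy']*t*q[:,1]/r+c['cy']]
def wonz(f,u,v,z):
    c,R=cam(f); a=np.array([(u-c['cx'])/c['fx'],(v-c['cy'])/c['fy']]); t=np.hypot(*a)
    d=R@np.r_[a/t*np.sin(t),np.cos(t)]; p=c['position']; return p+d*(z-p[2])/d[2]
E
python3 - <<'E'
from h import *
p=ctrl.get_position(); ctrl.move_linear([p[0]+.05,p[1]+.05,.33],rate=.3)
k=np.array([.528,.273,0])
ctrl.move_ptp([*k[:2],.20],[180,0,YS])
c=snap('wrist','w1'); print(c['position'],c['rotation'],c['fx'],ctrl.get_clock(),ctrl.get_joint_positions())
im=cv2.imread('pics/w1.png')
for P in [S(.056,-.075,.068),S(.026,-.028,.091),S(.026,.028,.091),S(-.096,-.028,.091),S(-.096,.028,.091),*[S(x,y,.016) for x in(-.125,.125) for y in(-.035,.035)]]:
    u,v=wproj('w1',P)[0]; cv2.circle(im,(int(round(u)),int(round(v))),2,(255,0,255),-1)
cv2.imwrite('pics/w1d.png',im)
E
```

```text
[0.51480762 0.34115443 0.38179254] [ 1.64055805e+02 -1.33291835e-02  1.19335410e+01] 371.64829954431775 3.4333 [ 2.72447175e+01  2.45960464e+01  1.68518443e+01  8.22259120e+01
 -9.07977247e-03  1.05341426e+02]
```

View pics/w1d.png

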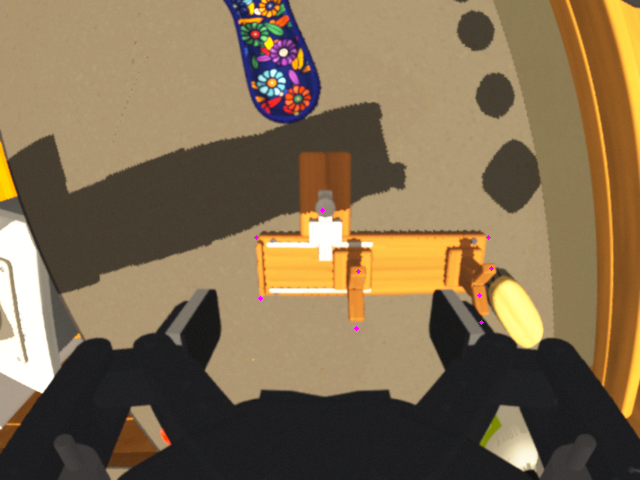

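Run:
```python
import cv2
i=cv2.imread('pics/w1.png')[145:340,245:510]
cv2.imwrite('pics/w1c.png',cv2.resize(i,None,fx=3,fy=3,interpolation=cv2.INTER_CUBIC))
```

```text
(no output)
```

View pics/w1c.png

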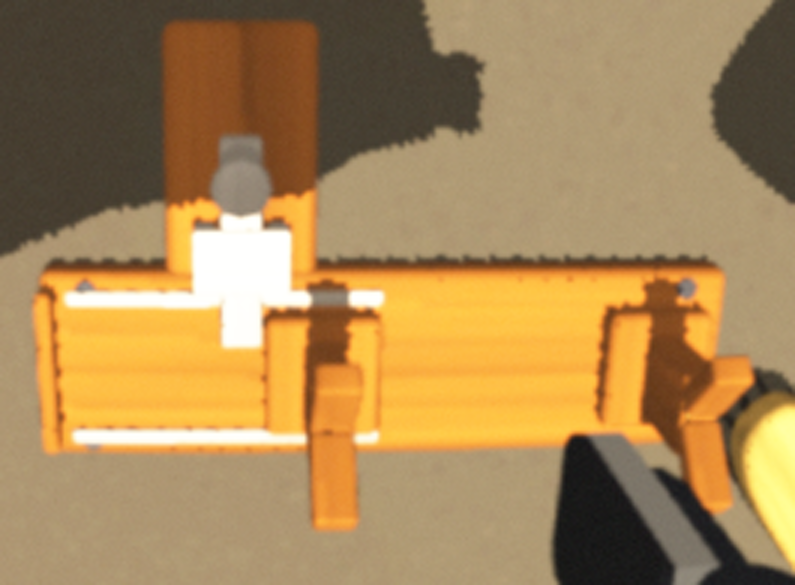

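Run:
```python
from h import *
from scipy.optimize import least_squares
W=lambda u,v:(245+u/3,145+v/3)
A=lambda u,v:(180+u/4,180+v/4)
w=[((.125,-.035,.016),W(42,268)),((-.125,-.035,.016),W(722,268)),((.125,.035,.016),W(47,452)),((.026,-.028,.091),W(338,368)),((.026,.028,.091),W(335,524)),((-.096,-.028,.091),W(737,358)),((-.096,.028,.091),W(713,506))]
t=[((.125,-.035,.016),A(240,500)),((.125,.035,.016),A(357,460)),((-.125,.035,.016),A(238,42)),((.026,-.028,.091),A(176,296)),((.026,.028,.091),A(282,262)),((-.096,-.028,.091),A(112,75)),((-.096,.028,.091),A(218,50))]
def pts(p,L):
    c,s=np.cos(p[2]),np.sin(p[2]); return np.array([[p[0]+c*x-s*y,p[1]+s*x+c*y,z] for (x,y,z),_ in L])
def res(p,useW,useT):
    r=[]
    if useW: r.append(wproj('w1',pts(p,w))-[q for _,q in w])
    if useT: r.append(1.6*(proj('top1',pts(p,t))-[q for _,q in t]))
    return np.vstack(r).ravel()
for a in((1,0),(0,1),(1,1)):
    s=least_squares(res,[.598,.21,np.radians(-168)],args=a,loss='soft_l1'); print(a,s.x[:2],np.degrees(s.x[2]),np.round(s.fun.reshape(-1,2),1).tolist() )
k=wonz('w1',*W(241,186),.068); print('knob',k)
p=s.x;d=k[:2]-p[:2];print(d@[np.cos(p[2]),np.sin(p[2])],d@[-np.sin(p[2]),np.cos(p[2])])
```

```text
(1, 0) [0.59739221 0.21356406] -167.75217025056622 [[-2.7, 0.1], [2.3, -1.2], [-0.2, -0.1], [0.4, -0.7], [-0.4, 5.0], [0.8, -0.4], [-0.3, 5.0]]
(0, 1) [0.59874143 0.20876966] -168.2115954473625 [[-0.8, -0.2], [2.6, -0.0], [0.1, -2.8], [-0.2, 0.4], [-0.5, 1.0], [0.8, 1.2], [-0.3, -1.2]]
(1, 1) [0.59800083 0.2122877 ] -168.03066622169996 [[-2.2, 0.9], [2.5, 0.5], [-0.0, 0.5], [0.9, 0.7], [-0.2, 6.1], [1.0, 1.5], [-0.4, 6.6], [-3.1, 0.6], [0.3, 0.6], [-2.7, -2.0], [-2.8, 1.3], [-3.1, 1.7], [-2.1, 2.2], [-3.2, -0.4]]
knob [0.5294971  0.27520356 0.068     ]
0.05396636689743067 -0.07575485356797629
```

The wrist crop puts the knob head at crop (241,186), which is world (0.529, 0.275). The combined fit gives the stand at (0.598, 0.2115), yaw −168°. Now I draw the bolt.

```bash
sed -i 's/C=np.array(\[.598,.210,0\])/C=np.array([.598,.2115,0])/' h.py
python3 - <<'E'
from h import *
k=np.array([.5292,.2748,0])
ctrl.move_linear([k[0],k[1],.12],[180,0,YS],rate=.15)
print(ctrl.move_linear([k[0],k[1],.028],rate=.08,contact_N=8))
ctrl.close_gripper(); print('w',ctrl.get_grip_width(),ctrl.get_contact_force())
p=ctrl.get_position(); q=p-EY*.0245
print(ctrl.move_linear(q,rate=.05,contact_N=25), ctrl.get_contact_force(), (ctrl.get_position()-p)@-EY)
ctrl.open_jaws()
p=ctrl.get_position(); ctrl.move_linear([p[0],p[1],.2],rate=.2)
ctrl.move_linear(S(.026,.05,.24),rate=.25)
snap('wrist','w2'); print(ctrl.get_clock())
i=cv2.imread('pics/w2.png'); cv2.imwrite('pics/w2c.png',i)
E
```

```text
False
w -0.0004234287389645923 [-0.45231024  0.10161223  4.25768727]
False [-1.58030849  0.60853355  4.50639723] 0.025563595034078106
9.45
```

View pics/w2c.png

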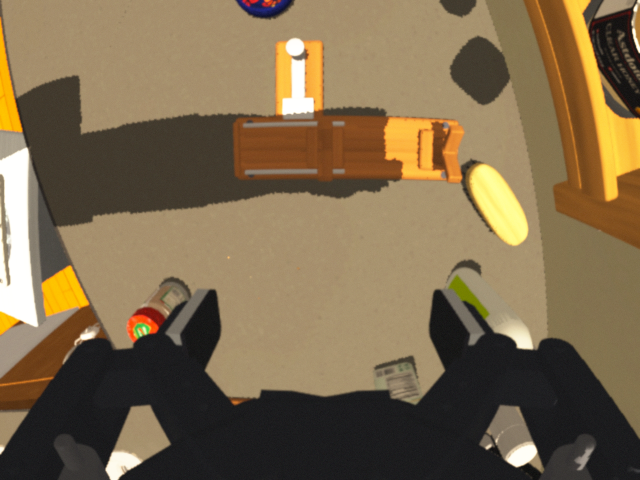

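Run:
```python
from h import *
from scipy.optimize import least_squares
w=[((.125,-.035,.016),(236,118)),((-.125,-.035,.016),(463,121)),((.125,.035,.016),(236,181)),((-.125,.035,.016),(460,182))]
def pts(p,L):
    c,s=np.cos(p[2]),np.sin(p[2]); return np.array([[p[0]+c*x-s*y,p[1]+s*x+c*y,z] for (x,y,z),_ in L])
s=least_squares(lambda p:(wproj('w2',pts(p,w))-[q for _,q in w]).ravel(),[.598,.21,np.radians(-168)]); print(s.x[:2],np.degrees(s.x[2]),s.fun)
k=wonz('w2',295,47,.068); print(k,[(k-C)@EX,(k-C)@EY])
i=cv2.imread('pics/w2.png')[20:200,215:480]
cv2.imwrite('pics/w2z.png',cv2.resize(np.clip(i*1.6,0,255).astype('uint8'),None,fx=3,fy=3,interpolation=cv2.INTER_CUBIC))
print(ctrl.get_position(),S(.026,.05,.24),cam('w2')[0]['position'])
```

```text
[0.60040635 0.21172442] -167.97542501998694 [ 0.3052358  -0.05527299 -1.41492661  0.03422705  2.16205932 -0.31931581
 -1.24487883  0.13093459]
[0.5246581  0.29797228 0.068     ] [np.float64(0.05376060322108355), np.float64(-0.09983129508429708)]
[0.58207179 0.15823765 0.23897871] [0.58296375 0.15718692 0.24      ] [0.56890364 0.22669972 0.42051756]
```

View pics/w2z.png

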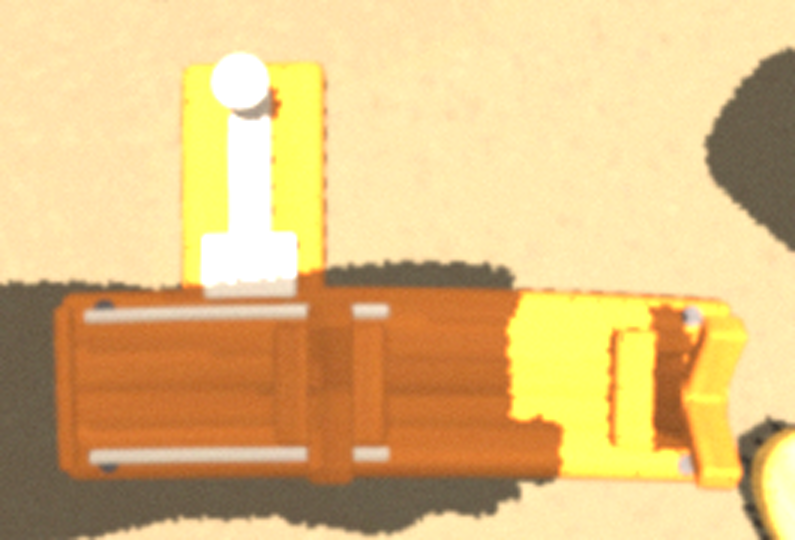

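The bolt is drawn: the knob moved from stand y = −75 mm to −100 mm, with the bar visibly extended. Next is the saddle.

Run:
```python
from h import *
ctrl.move_linear(S(.026,0,.14),[180,0,YS],rate=.2)
print(ctrl.move_linear(S(.026,0,.043),rate=.08,contact_N=8))
ctrl.close_gripper(); print('w',ctrl.get_grip_width(),ctrl.get_gripper_force(),ctrl.get_contact_force())
p=ctrl.get_position(); print((p-C)@EX,(p-C)@EY)
print(ctrl.move_linear(p+EX*.0735,rate=.06,contact_N=18), ctrl.get_contact_force(), (ctrl.get_position()-p)@EX)
print('w',ctrl.get_grip_width(),ctrl.get_gripper_force())
ctrl.dwell(.2);ctrl.open_jaws(); ctrl.move_linear(ctrl.get_position()+[0,0,.17],rate=.25)
ctrl.move_linear(S(.026,.05,.24),rate=.25)
snap('wrist','w3'); snap('top','top3');print(ctrl.get_clock())
i=cv2.imread('pics/w3.png')[20:200,215:480];j=cv2.imread('pics/top3.png')[165:300,375:475]
m=np.hstack([cv2.resize(np.clip(i*1.3,0,255).astype('uint8'),(530,360),interpolation=cv2.INTER_CUBIC),cv2.resize(j,(267,360))])
cv2.imwrite('pics/w3z.png',m)
```

```text
False
w 6.0348144480828674e-05 0.0 [-0.12659855 -0.60713545 -0.32790313]
0.02601282696858421 2.236780640494528e-05
False [ 0.133127   -0.33525071 -0.97571094] 0.0730476887406087
w 3.393150970927634e-05 0.0
16.1
```

View pics/w3z.png

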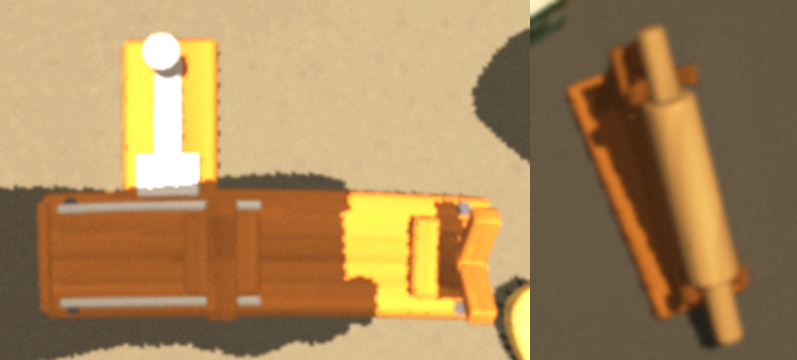

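The saddle did not move: its top is still at crop (222,250), and the grip closed on nothing. Something is off between the tool and the map, so I check the shut fingers against the reported TCP in the cameras.

Run:
```python
from h import *
print('open w',ctrl.get_grip_width())
ctrl.move_linear(S(.026,0,.17),[180,0,YS],rate=.2)
ctrl.close_gripper(); print('closed',ctrl.get_grip_width(),ctrl.get_position(),ctrl.get_ee_rot())
snap('wrist','w4'); snap('side','s4'); snap('top','t4')
p=ctrl.get_position()
a=cv2.imread('pics/w4.png'); b=cv2.imread('pics/s4.png')
for im,f,n in((a,wproj,'w4'),(b,proj,'s4')):
    for P in(p,S(.026,0,.091),S(.026,-.028,.091),S(.026,.028,.091)):
        u,v=f(n,P)[0]; print(n,u,v); cv2.circle(im,(int(round(u)),int(round(v))),2,(255,0,255),-1)
u,v=proj('s4',p)[0].astype(int); b=b[150:450,150:450]
cv2.imwrite('pics/c4.png',np.hstack([cv2.resize(a[60:460,120:520],(400,400)),cv2.resize(b,(400,400))]))
print(proj('t4',p),ctrl.get_clock())
```

```text
open w 0.0851823696669156
closed 0.000240930157315877 [0.57254617 0.20606808 0.16993662] [-1.79992083e+02  1.10222037e-03  1.01998112e+02]
w4 322.84477307679197 265.7234131813241
w4 323.4026272710224 226.34180490794307
w4 323.39300891237514 188.2032328706826
w4 323.4192741087835 262.48191234658054
s4 280.06711412983634 272.003673052354
s4 282.6831588753072 307.91434174652557
s4 276.77420384352115 319.85223985765583
s4 288.250351939434 296.666907435886
[[228.84654377 242.92548958]] 17.6
```

View pics/c4.png

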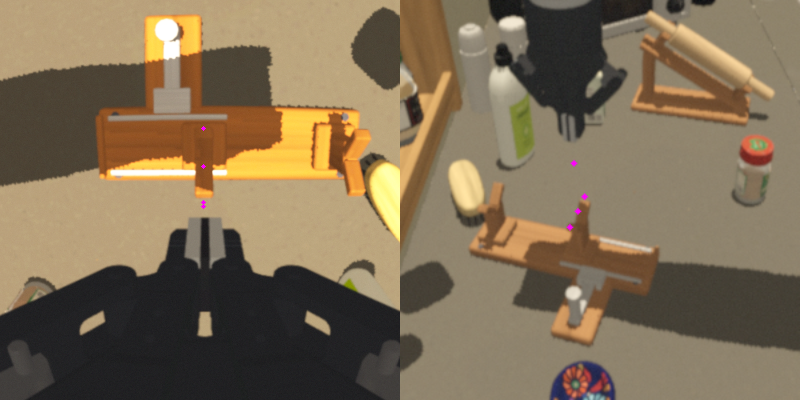

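Run:
```python
from h import *
from scipy.optimize import least_squares
p=ctrl.get_position()
for W,Sd in(((325,280),(276,255)),((325,278),(277,256)),((325,282),(275,253))):
    s=least_squares(lambda q:np.r_[wproj('w4',q)[0]-W,proj('s4',q)[0]-Sd],p); d=s.x-p; print(s.x,'along ex,ey,z',d@EX,d@EY,d[2],s.fun)
i=cv2.imread('pics/s4.png')[220:320,220:340]
cv2.imwrite('pics/c4z.png',cv2.resize(i,None,fx=6,fy=6,interpolation=cv2.INTER_CUBIC))
```

```text
[0.57162685 0.21552441 0.21056087] along ex,ey,z -0.0010619080169052375 -0.009407401746946074 0.04061932520593642 [-0.07271756  0.05476144 -0.30350803  0.1239561 ]
[0.57162037 0.21518678 0.20783327] along ex,ey,z -0.000985376069779269 -0.00907849573412227 0.03789172340554453 [-0.25913003  0.19384467 -1.06529659  0.43011904]
[0.57137051 0.2169062  0.21573695] along ex,ey,z -0.001098464784010459 -0.010812284340472123 0.04579540289391701 [ 0.02840067 -0.02154761  0.12212769 -0.05051765]
```

View pics/c4z.png

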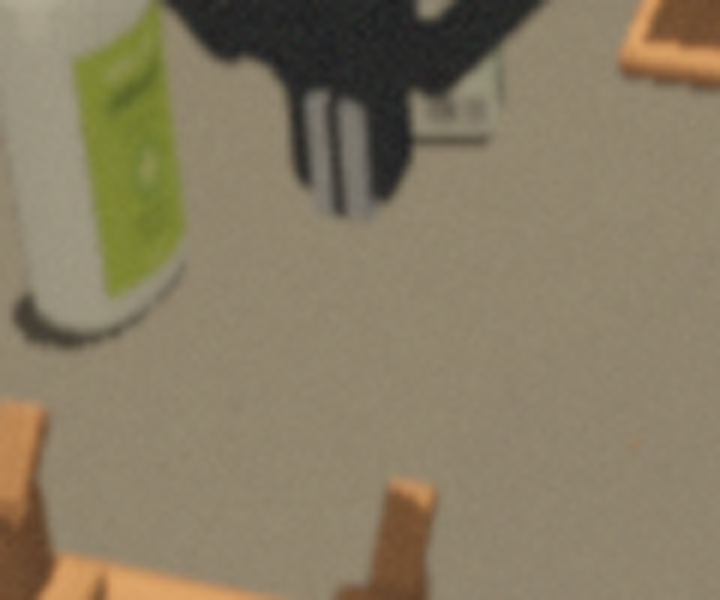

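The fingertips appear at full-frame (277,256) in the side view, about 38 mm above the reported TCP. That explains the shut fingers passing through the V notch instead of pinching the post. I find out whether the offset is along the tool or along world z by tilting the tool, then measure it by touching the rail.

Run:
```python
from h import *
ctrl.move_linear(S(-.035,0,.16),[180,0,YS],rate=.2)
r=ctrl.move_linear(S(-.035,0,-.04),rate=.06,contact_N=5); print('touch',r,ctrl.get_position(),ctrl.get_contact_force())
ctrl.move_linear(S(-.035,0,.17),rate=.25)
P=S(.026,0,.17)
ctrl.move_ptp(P,[150,0,YS]); snap('side','s5'); p=ctrl.get_position(); R=Ro.from_euler('xyz',ctrl.get_ee_rot(),degrees=True).as_matrix()
print('tool',proj('s5',p-R[:,2]*.038),'base',proj('s5',p+[0,0,.038]),ctrl.get_clock())
i=cv2.imread('pics/s5.png')[190:320,200:370]
i=cv2.resize(i,None,fx=4,fy=4,interpolation=cv2.INTER_CUBIC)
for q,c in((p-R[:,2]*.038,(255,0,255)),(p+[0,0,.038],(0,255,0))):
    u=proj('s5',q)[0]; cv2.circle(i,(int((u[0]-200)*4),int((u[1]-190)*4)),3,c,-1)
cv2.imwrite('pics/s5z.png',i)
```

```text
touch True [ 0.63216657  0.21874063 -0.02304403] [-1.44520812 -1.13130133  4.88577409]
tool [[289.67626365 257.32664908]] base [[277.64275104 252.52419052]] 22.5667
```

View pics/s5z.png

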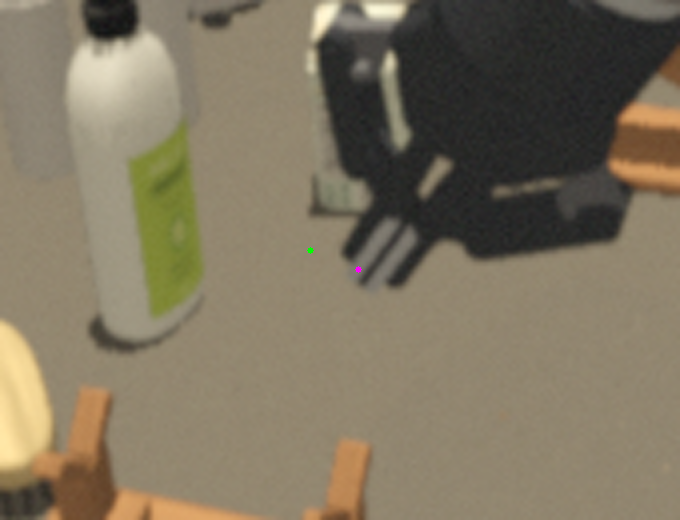

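The offset is along the tool: the magenta tool-axis point lands on the fingertips, and the green base-offset point does not. The rail touch gives 39 mm. I correct for it from here on and pinch the saddle post properly.

```bash
cat >> h.py <<'E'
OFF=.039
def zt(o): return Ro.from_euler('xyz',o,degrees=True).as_matrix()[:,2]
def lin(T,o,**k): return ctrl.move_linear(np.array(T)+OFF*zt(o),list(o),**k)
def ptp(T,o): return ctrl.move_ptp(np.array(T)+OFF*zt(o),list(o))
def tip(): return ctrl.get_position()-OFF*zt(ctrl.get_ee_rot())
D=[180,0,YS]
E
python3 - <<'E'
from h import *
ctrl.open_jaws()
ptp(S(.026,0,.14),D)
print(lin(S(.026,0,.043),D,rate=.12,contact_N=8))
ctrl.close_gripper(); print('w',ctrl.get_grip_width(),ctrl.get_gripper_force(),ctrl.get_contact_force())
p=tip(); print((p-C)@EX,(p-C)@EY)
r=ctrl.move_linear(ctrl.get_position()+EX*.0735,rate=.06,contact_N=18); print(r,ctrl.get_contact_force(), (tip()-p)@EX)
print('w',ctrl.get_grip_width(),ctrl.get_gripper_force())
ctrl.dwell(.2);ctrl.open_jaws(); q=tip(); print((q-C)@EX,(q-C)@EY); lin(q+[0,0,.13],D,rate=.25)
snap('wrist','w6');print(ctrl.get_clock())
E
```

```text
False
w 0.013180439559761996 59.844764292774926 [-2.89530989 -1.74484757  4.65279131]
0.02669160318181196 2.1814811134879514e-05
True [ 0.93010854 -0.46416157  1.99559314] 0.07006099651066582
w 0.013072394473240264 60.79747087056603
0.09626866918944825 0.00041099413917823564
28.3667
```

The saddle moved 70.1 mm onto its stop, with a 13 mm grip on the post. Now the pin: the foot edge and the pin ends independently give its centre as (0.557, −0.2015), yaw 14°. I grasp it square to the slope, lift and level it.

```bash
cat >> h.py <<'E'
PC=np.array([.557,-.2015,.108]); G=[180,30,-166.]; V=[180,0,-168.]; V2=[180,0,-166.]
E
python3 - <<'E'
from h import *
z=zt(G); a=PC-z*.09; g=PC+z*.017
for T,o in((a,G),(g,G),([.53,-.2,.30],V2),(S(0,0,.068),V)): print(ctrl.solve_ik(list(np.array(T)+OFF*zt(o)),o))
q=tip(); lin([q[0]-.02,q[1],.23],D,rate=.3)
ptp([.47,-.21,.28],G); lin(a,G,rate=.25)
print('hit',lin(g,G,rate=.1,contact_N=8))
ctrl.close_gripper(); print('w',ctrl.get_grip_width(),ctrl.get_gripper_force(),ctrl.get_contact_force())
f=tip()-z*.07; lin(f,G,rate=.1); print('w',ctrl.get_grip_width(),ctrl.get_contact_force())
lin([.53,-.20,.32],V2,rate=.15); print('w',ctrl.get_grip_width(),ctrl.get_contact_force(),ctrl.get_ft_torque(),ctrl.get_clock())
E
```

```text
[-34.24183199   7.23168487 -22.38676545  39.34938067  21.89959476
 -44.12816555]
[-29.47283129  17.59599884 -25.4101761   24.26094564  20.12108551
 -39.38761463]
[-20.67442476  20.77979089  20.07555623  89.29576534   0.
 -34.67442476]
[19.47761404 34.95022857  7.72733553 62.77710696  0.          7.47761404]
hit False
w 0.03829691731691734 59.38569188117981 [-3.09199049  1.66625864  4.60192384]
w 0.037930251104387844 [-0.04952472 -0.12743804 -3.30304892]
w 0.03847265618144704 [-0.45702576  0.58174385 -3.35118686] [ 0.0263045  -0.05692012  0.03549004] 35.2667
```

The pin is held, with a 38 mm grip and a 3.3 N load. I carry it above the stand and measure the pin's ends there.

Run:
```python
from h import *
ptp(S(0,0,.28),V); lin(S(0,0,.14),V,rate=.2)
snap('top','t7'); snap('side','s7'); print(ctrl.get_clock(),tip())
h=.14+.017
P=[S(-.13,0,h),S(.13,0,h),S(-.075,0,h),S(.075,0,h)]
print('exp top',proj('t7',P).round(1).tolist()); print('exp side',proj('s7',P).round(1).tolist())
for n in('t7','s7'):
    b=cv2.imread(f'pics/{n}.png'); old=cv2.imread('pics/top3.png' if n=='t7' else 'pics/s4.png')
    pr=proj(n,P)
    # sample hue/sat/val along the expected axis, extended
    a,e=pr[0],pr[1]; hsv=cv2.cvtColor(b,cv2.COLOR_BGR2HSV)
    print(n,[(round(t,3),*map(int,hsv[int(round((a+(e-a)*t)[1])),int(round((a+(e-a)*t)[0]))])) for t in np.r_[np.arange(-.08,.2,.02),np.arange(.78,1.09,.02)]])
```

```text
37.7667 [0.59452231 0.20967124 0.14037942]
exp top [[208.9, 171.0], [244.9, 295.5], [216.2, 196.4], [237.0, 268.2]]
exp side [[192.4, 261.0], [344.6, 290.7], [222.4, 266.9], [310.1, 284.0]]
t7 [(np.float64(-0.08), 19, 64, 203), (np.float64(-0.06), 18, 64, 183), (np.float64(-0.04), 19, 70, 167), (np.float64(-0.02), 19, 69, 171), (np.float64(0.0), 20, 70, 167), (np.float64(0.02), 19, 69, 189), (np.float64(0.04), 20, 57, 236), (np.float64(0.06), 24, 52, 240), (np.float64(0.08), 23, 52, 237), (np.float64(0.1), 22, 57, 234), (np.float64(0.12), 22, 56, 233), (np.float64(0.14), 19, 62, 210), (np.float64(0.16), 18, 70, 178), (np.float64(0.18), 19, 65, 192), (np.float64(0.2), 19, 63, 210), (np.float64(0.78), 23, 32, 249), (np.float64(0.8), 23, 31, 250), (np.float64(0.82), 22, 32, 250), (np.float64(0.84), 23, 34, 249), (np.float64(0.86), 22, 32, 250), (np.float64(0.88), 23, 31, 250), (np.float64(0.9), 22, 31, 250), (np.float64(0.92), 23, 34, 250), (np.float64(0.94), 23, 33, 250), (np.float64(0.96), 23, 32, 250), (np.float64(0.98), 22, 32, 250), (np.float64(1.0), 23, 33, 250), (np.float64(1.02)
[... 439 characters left out ...]
, 62, 147), (np.float64(0.12), 20, 62, 145), (np.float64(0.14), 19, 60, 144), (np.float64(0.16), 18, 63, 145), (np.float64(0.18), 21, 62, 143), (np.float64(0.2), 19, 61, 142), (np.float64(0.78), 20, 61, 142), (np.float64(0.8), 19, 61, 143), (np.float64(0.82), 19, 58, 145), (np.float64(0.84), 20, 63, 142), (np.float64(0.86), 19, 61, 142), (np.float64(0.88), 19, 61, 143), (np.float64(0.9), 19, 61, 142), (np.float64(0.92), 20, 61, 143), (np.float64(0.94), 20, 59, 142), (np.float64(0.96), 19, 61, 143), (np.float64(0.98), 20, 62, 144), (np.float64(1.0), 20, 59, 142), (np.float64(1.02), 20, 60, 144), (np.float64(1.04), 21, 60, 140), (np.float64(1.06), 19, 66, 143), (np.float64(1.08), 20, 58, 144)]
```

Run:
```python
from h import *
a=cv2.imread('pics/side1.png'); H=cv2.cvtColor(a,cv2.COLOR_BGR2HSV)
print('pin ref',[H[v,u].tolist() for u,v in((375,180),(385,190),(400,200),(425,217),(345,167))],'stand ref',[H[v,u].tolist() for u,v in((300,345),(250,335),(370,230))])
b=cv2.imread('pics/s7.png'); Hb=cv2.cvtColor(b,cv2.COLOR_BGR2HSV)
d=(cv2.absdiff(b,cv2.imread('pics/side1.png')).max(2)>35)
m=(d&(Hb[...,0]>8)&(Hb[...,0]<26)&(Hb[...,1]>85)).astype('uint8')
n,l,s,c=cv2.connectedComponentsWithStats(m)
for k in np.argsort(-s[1:,4])[:6]+1:
    v,u=np.where(l==k); print(s[k].tolist(),c[k].round(1),np.median(Hb[l==k],0), cv2.minAreaRect(np.c_[u,v].astype('float32')))
```

```text
pin ref [[18, 97, 232], [18, 103, 216], [18, 101, 220], [18, 100, 224], [18, 104, 205]] stand ref [[19, 33, 219], [15, 139, 205], [14, 154, 111]]
[604, 244, 36, 75, 2089] [623.7 278.4] [ 15. 149. 116.] ((621.5, 281.0), (74.0, 35.0), 90.0)
[285, 309, 59, 71, 1624] [316.2 346.2] [ 14. 143. 111.] ((313.2756042480469, 344.0868835449219), (57.69889831542969, 62.0007438659668), 68.8387451171875)
[226, 314, 58, 50, 1334] [255.  334.7] [ 14. 144. 111.] ((254.3054962158203, 338.210693359375), (62.269683837890625, 41.232627868652344), 9.688786506652832)
[349, 188, 60, 43, 633] [377. 208.] [ 15. 138. 202.] ((376.5436096191406, 208.3257598876953), (66.22827911376953, 17.947677612304688), 24.842390060424805)
[198, 217, 50, 49, 628] [220.7 237.2] [ 18. 102. 208.] ((221.34117126464844, 237.435302734375), (58.137367248535156, 24.947002410888672), 40.60129928588867)
[601, 0, 39, 3, 117] [620.   1.] [ 14. 148. 115.] ((620.0, 1.0), (2.0, 38.0), 90.0)
```

Run:
```python
from h import *
print(ctrl.get_ee_rot(),tip())
b=cv2.imread('pics/s7.png'); Hb=cv2.cvtColor(b,cv2.COLOR_BGR2HSV)
m=(Hb[...,0]>14)&(Hb[...,0]<22)&(Hb[...,1]>80)&(Hb[...,2]>150)
dk=Hb[...,2]<70
for v in range(205,300,4):
    print(v,''.join('#' if m[v,u] else ('x' if dk[v,u] else '.') for u in range(180,360,2)))
```

```text
[-179.90212708   -0.39565728 -168.21129863] [0.59452231 0.20967124 0.14037942]
205 .####.......................xxxxxxxxxxxxxxxxxxxxxxxxx.....................................
209 ####........................xxxxxxxxxxxxxxxxxxxxxxxxxx....................................
213 ###.........................xxxxxxxxxxxxxxxxxxxxxxxxxx.....................#.....##.......
217 ##.........###..............xxxxxxxxxxxxxxxxxxxxxxxxxx....................##.....#########
221 ##.......#######.............xxxxxxxxxxxxxxxxxxxxxxxx....................##...............
225 #........##########...........xxxxxxxxxxxxxxxxxxxxxxx...................##................
229 ............#########...........xxxxxxxxxxxxxxxxxxxxx...................########..........
233 ..............#########...........xxxxxxxxxxxxxxxxxxx...............................######
237 ................##############....xxxxxxxxxxxxxxxxxxx.....................................
241 ..................##########..##..xx.xxxxxxxxxxxxxxxx.....................................
245 ....................#########.....x..xxxxxxxxxxxxxxx...............
[... 558 characters left out ...]
...................................
273 ....#########...................xxxxxxxxxxxx..#...........................................
277 ...###########...................xxxxxxxxxx...#...#.......................................
281 ...############.......................xxxxx....#####......................................
285 ...#############.......................xxxx......##..##...................................
289 ....#############......................xxxx.........#####.................................
293 ....#############....................................#.####...............................
297 .....############......................................#####..............................
```

Run:
```python
from h import *
for ph in(0,10,20,30,40):
    c,s=np.cos(np.radians(ph)),np.sin(np.radians(ph)); print(ph,proj('s7',[S(k*c,0,.157-k*s) for k in(-.13,-.075,0,.075,.13)]).round(0).tolist())
b=cv2.imread('pics/s7.png'); Hb=cv2.cvtColor(b,cv2.COLOR_BGR2HSV)
m=(Hb[...,0]>14)&(Hb[...,0]<22)&(Hb[...,1]>80)&(Hb[...,2]>110)
for v in range(261,345,3):
    print(v,''.join('#' if m[v,u] else ('x' if Hb[v,u,2]<70 else '.') for u in range(240,360)))
print(ctrl.get_ft_torque(),ctrl.get_contact_force(),ctrl.get_grip_width(),ctrl.get_clock())
```

```text
0 [[192.0, 261.0], [222.0, 267.0], [265.0, 275.0], [310.0, 284.0], [345.0, 291.0]]
10 [[191.0, 251.0], [222.0, 261.0], [265.0, 275.0], [310.0, 290.0], [343.0, 301.0]]
20 [[192.0, 240.0], [223.0, 255.0], [265.0, 275.0], [308.0, 295.0], [339.0, 310.0]]
30 [[195.0, 231.0], [225.0, 250.0], [265.0, 275.0], [305.0, 300.0], [333.0, 318.0]]
40 [[201.0, 222.0], [229.0, 245.0], [265.0, 275.0], [300.0, 304.0], [325.0, 324.0]]
261 xxx.....xxxxxxxxxxxxxxxxxxxxxxxxxxxxxx..................................................................................
264 xxxxxxxxxxxxxxxxxxx.##.xxxxxx.#..xxxxxx.................................................................................
267 .xxxxxxxxxxxxxxxxxxx.##.xxxx.######.xxx.................................................................................
270 #.xxxxxxxxxxxxxxxxxxxxxxxxxx.##########.................................................................................
273 ....xxxxxxxxxxxxxxxxxxxxxxxx.#############..............................................................................
276 ......xxxxxxxxxxxxxxxxxxxxxx.#################......
[... 2222 characters left out ...]
...................#..#######.....................##............................................
333 ........................................................#.#########.###........#..........##............................
336 ......................................................#.........................................#...#...#...............
339 .........#......#.............................................#.........................................#...............
342 ........................................................................................................#...............
[-0.9525118   2.05964029 -0.86283083] [-8.28359078 -7.226668    5.41834077] 0.03877028657359035 37.7667
```

The side image shows the pin pivoted in the grip. Its ends are near (202,221) and (322,321), a slope of about 40°, and the low handle is touching the saddle. I'll back off, press the pin flat on a clear patch of worktop so it turns level in the grip, and check where the saddle is.

```bash
cat >> h.py <<'E'
def saddle_x(f):
    # shift of saddle profile relative to the stowed picture top1
    def prof(n,x0,xs):
        b=cv2.cvtColor(cv2.imread(f'pics/{n}.png'),cv2.COLOR_BGR2LAB).astype('float32'); out=[]
        for y in(-.024,-.012,.012,.024):
            uv=proj(n,np.array([S(x0+x,y,.091) for x in xs])).astype('float32'); out.append(cv2.remap(b,uv[:,:1],uv[:,1:],cv2.INTER_LINEAR)[:,0])
        return np.array(out)
    xs=np.arange(-.03,.031,.002); ref=prof('top1',.026,xs)
    c=[(float(np.corrcoef(ref.ravel()-0,prof(f,s,xs).ravel())[0,1]),round(s,3)) for s in np.arange(.02,.106,.002)]
    return sorted(c)[-4:]
def tilt(f,d,cen):
    return proj(f,[cen-d*.13,cen+d*.13])
E
python3 - <<'E'
from h import *
q=tip(); lin([q[0],q[1],.24],V,rate=.25)
print('F',ctrl.get_contact_force(),ctrl.get_ft_torque())
lin([.41,.085,.17],V,rate=.3)
t0=ctrl.get_clock(); print(t0)
print('hit',lin([.41,.085,.003],V,rate=.07,contact_N=45),tip(),ctrl.get_contact_force())
snap('top','t8'); snap('side','s8'); print(ctrl.get_clock(),ctrl.get_grip_width())
print('saddle',saddle_x('t8'))
a=cv2.imread('pics/s8.png'); H=cv2.cvtColor(a,cv2.COLOR_BGR2HSV)
m=((H[...,0]>14)&(H[...,0]<22)&(H[...,1]>80)&(H[...,2]>110)).astype('uint8')
e=np.array([np.cos(np.radians(-168)),np.sin(np.radians(-168)),0]); cen=tip()*[1,1,0]+[0,0,.02]
print('exp ends',proj('s8',[cen-e*.13,cen-e*.075,cen,cen+e*.075,cen+e*.13]).round().tolist())
pr=proj('s8',[cen-e*.13,cen+e*.13]); x0,x1=sorted(pr[:,0]); y0,y1=int(pr[:,1].min()-35),int(pr[:,1].max()+20)
for v in range(y0,y1,4): print(v,''.join('#' if m[v,u] else('x' if H[v,u,2]<60 else '.') for u in range(int(x0)-16,min(640,int(x1)+16),2)))
E
```

```text
F [-1.57296716 -0.06945707 -4.45861705] [-0.0701923   0.10793053 -0.0123906 ]
39.2417
hit False [0.41383737 0.08598508 0.00668997] [-2.2317703  -0.07190041 30.48510608]
41.875 0.03766835847768797
saddle [(0.5841990429948883, np.float64(0.09)), (0.6396511442868279, np.float64(0.096)), (0.6641666848518071, np.float64(0.092)), (0.6865280929746805, np.float64(0.094))]
exp ends [[325.0, 309.0], [353.0, 315.0], [394.0, 323.0], [436.0, 332.0], [468.0, 339.0]]
274 .....................................xxxxxxxxxxxxxxxxxxxxxx...........................#.
278 .....................................xxxxxxxxxxxxxxxxxxxxx.............................#
282 .......................................xxxxxxxxxxxxxxxxxxx.............................#
286 .........................................xxxxxxxxxxxxxxx...............................#
290 .........................................xxxxxxxxxxx.###................................
294 ........................................xxxxxxxxxxx.####................................
298 .........................................xxx...xxxx..##..........................
[... 609 characters left out ...]
xxxxxxx.##################.......................
330 ....#.##.........................#######.xxxxx#############################.............
334 ##..#.......##...#.......................xxx..##############################............
338 ######.....####.###.................................#######.....############............
342 #####......###.##.#......................................................##.............
346 #####.....####.#........................................................................
350 #.###....#.##.##........................................................................
354 .............####.......................................................................
```

The pin now lies flat, with mask ends near (319,310) and (459,335). It sits about 13 mm off centre in the grip, towards the fixed-saddle side. The saddle reads about 0.094, still out. I place the pin with that offset.

Run:
```python
from h import *
q=tip(); lin([q[0],q[1],.17],V,rate=.15)
print('F',ctrl.get_contact_force())
X=.0130
lin(S(X,0,.17),V,rate=.3); lin(S(X,0,.10),V,rate=.15)
r=lin(S(X,0,.069),V,rate=.04,contact_N=5); print(r,tip()[2],ctrl.get_contact_force(),ctrl.get_ft_torque())
if tip()[2]>.0725:
    r=lin(S(X,0,.0705),V,rate=.04,contact_N=22); print('press',r,tip()[2],ctrl.get_contact_force())
print(tip()[2],ctrl.get_clock())
snap('side','s9')
```

```text
F [ 0.47700912 -0.41696745 -3.68453523]
True 0.07176736985241144 [ 0.75453458 -0.01370337  4.07812853] [-0.01274597  0.14860141  0.37493512]
0.07176736985241144 45.275
```

Contact came at the expected height (0.0718), so the pin is level. I release and check.

Run:
```python
from h import *
ctrl.open_jaws(); q=tip(); lin(q+[0,0,.06],V,rate=.12); lin(q+[-.02,0,.16],V,rate=.3)
ctrl.move_linear(ctrl.get_position()+[-.22,-.12,.05],rate=.35)
snap('top','t9'); snap('side','s9'); print(ctrl.get_clock())
print('saddle',saddle_x('t9'))
for n in('t9','s9'):
    H=cv2.cvtColor(cv2.imread(f'pics/{n}.png'),cv2.COLOR_BGR2HSV)
    pr=proj(n,[S(k,0,.085) for k in(-.13,-.075,0,.075,.13)]); print(n,'exp',pr.round(1).tolist())
    m=((H[...,0]>14)&(H[...,0]<24)&(H[...,1]>60)&(H[...,1]<128)&(H[...,2]>165)).astype('uint8')
    if n=='s9':
        for v in range(272,330,3): print(v,''.join('#' if m[v,u] else '.' for u in range(180,370,2)))
    else:
        for v in range(170,310,4): print(v,''.join('#' if m[v,u] else '.' for u in range(190,270)))
```

```text
47.9833
saddle [(0.4807100036722584, np.float64(0.064)), (0.5272593739747861, np.float64(0.096)), (0.5360820154453723, np.float64(0.092)), (0.5565450925716292, np.float64(0.094))]
t9 exp [[216.2, 182.2], [223.2, 206.1], [232.9, 239.4], [242.8, 273.6], [250.3, 299.3]]
170 ................................................................................
174 ................................................................................
178 ................................................................................
182 ................................................................................
186 ................................................................................
190 ................................................................................
194 ................................................................................
198 ................................................................................
202 ................................................................................
206 ...............................................................
[... 3530 characters left out ...]

311 ....................................###################################........................
314 ...........................................###################################.................
317 .................................................###############.#################.............
320 ........................................................########.#################.............
323 ..................................................##..........#........##########..............
326 ..................................................#......##..................####..............
329 ......................................................#.#......###.............................
```

```bash
python3 -c "
from h import *
print(ctrl.get_clock(), order.job_done())"
```

```text
the job is handed in; nothing more can be done
47.9833 None
```

I handed the job in at 48.0 s; no verdict came back, but my last checks show the bolt drawn about 25 mm, the saddle out about 68 mm, and the pin released and level in both saddles — though I went over the viewing limit, with 12 pictures instead of 10.

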